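Unstack the silversmith's forming tools into their wooden nests

ROBOT

A 7-joint arm with a two-finger parallel gripper is mounted at the origin on the work surface. World frame = base frame: x ahead of the robot, y to its left, z up, the work surface at z = 0. Lengths are in mm, angles in rad, forces in N, time in s.
With the tool pointing down it reaches from about 425 to 1025 mm from the base axis. Payload 9.4 kg.
Tool frame: the origin (TCP) lies on the centre line of the jaws, within the pads' length; the fingertips stand 17 mm ahead of it and the grasp point (between the pads) lies 2 mm behind it; z points along the fingers, y is the line along which they close (so a half turn about z gives the same grasp; the last joint's range is limited). The gripper opens to 93 mm and grips with 3 to 60 N. Pads are 15 mm wide; open, the fingers measure 128 mm over their backs; the gripper's body (75 mm by 188 mm) begins 65 mm behind the grasp point.
Start: joints at [1.212, 0.599, -0.003, 1.599, 0.002, 0.943, -0.08], TCP at [201.601, -696.406, 206.718] pointing down, gripper open.
Joint ranges: [-2.57, 2.57], [-0.35, 1.97], [-1.29, 1.29], [0.11, 2.56], [-1.05, 4.19], [0.11, 1.86], [-2.63, 2.63]. Speed limits (rad/s): [2.22, 2.22, 3.01, 3.01, 3.14, 3.14, 3.14].

INTERFACE

Orientations are given as a rotation vector (axis times angle).
In Python, from bench import manip, planner, cams gives the robot as it stands. The module is installed in compiled form; this text tells all that it offers. Calls block until the motion is done:
- manip.move_to(position, orientation): joint-space move of the TCP to a pose.
- manip.move_linear(position, orientation=None, v=150): straight line of the TCP; orientation=None keeps the orientation; v is the mean speed in mm/s.
- manip.move_j(angles): joint-space move.
- manip.gripper_to(opening): finger opening in mm; the grip force is fixed at half the most; returns when the fingers have stopped.
- manip.hold(seconds).
- planner.inverse_kinematics(position, orientation): joint angles nearest the present ones, or None.
- manip.get_state(): the state.
- cams.capture(name): name is "scene" or "top"; returns (picture, depth): 480x640x3 uint8, red, green, blue; 480x640 float32, mm along the optical axis (not along the pixel's ray), 0 where there is no reading.
- cams.camera_model(name): a dict with "camera_matrix" (3x3 intrinsics, pixels), "dist" ([k1, k2, p1, p2, k3] as OpenCV has them; the pictures are not rectified), "origin" and "rotation" of the camera in the world. Camera axes: x right, y down, z forward; pixel columns grow to the right and rows downward; lengths in mm; the calibration is good to about 2 mm. A picture is of the moment at which its call begins. camera_model takes no time and is no camera call.
A pose or a line that the arm cannot do raises manip.Unreachable and nothing moves.
- manip.hand_in(): hands the job in; it is judged then, once.
The state is a dict: "t": time; "joint_pos": joint angles; "joint_velocities": joint speeds; "tau": joint torques, N m; "position": TCP position; "eef_rot": TCP orientation; "contact_force": force on the tool from outside, world axes, zero at the start; "torque": the same for the moment, N m; "gripper_width": finger opening in mm; "gripper_force": force on a finger pad.
Only numpy, scipy, OpenCV 4.12 (cv2) and the standard library are available. Lean on these libraries where they do the work, as an engineer would, in place of code of your own. Each camera call takes 0.05 s, during which the arm holds its last target. There are 200 camera calls.

TASK

Four metal forming tools have been left piled in one stack on the silversmith's bench. Take the stack apart and put each tool back, the same way up, in the wooden nest whose recess matches its shape and size, so that it sits flat on the recess floor; set each one down gently, do not drop it. Leave the little glass jar and the wooden-handled burnisher where they are.

Things in the scene. Friction and masses are not known exactly. Their poses are not given: they have to be found in the camera images.
- bench_block: Plain square steel bench block, 60 x 60 x 26 mm, about 0.7 kg, flat on the bench at the bottom of the stack. Origin: centre of its underside; z up, x and y along its sides. Its place is the large square recess. Each tool in the loose stack is within 3 mm of centred on the one below, but turned anyhow; order from the bottom: bench block, round die, square die, small stake; 106 mm high
- round_die: Round dark steel die with a brighter round middle on top, diameter 50 mm, 24 mm high, about 0.36 kg, second from the bottom. Origin: centre of its underside; z up along its axis. Its place is the large round recess
- square_die: Square brass die with three dark lines on its top, 34 x 34 x 24 mm, about 0.23 kg, third from the bottom. Origin: centre of its underside; z up, x and y along its sides. Its place is the small square recess
- small_stake: Small plain round steel stake, diameter 24 mm, 32 mm high, about 0.11 kg, on top of the stack. Origin: centre of its underside; z up along its axis. Its place is the small round recess
- nest_large_square: Fixed 92 mm square block of pale wood, 12 mm thick, flat on the bench, with a 72 x 72 mm square recess, lined grey, in the middle of its top. The recess is 6 mm deep: its floor is 6 mm above the bench, its rim 12 mm. Origin: centre of the block's underside, on the bench; z up, x and y along its sides. For the bench block, any quarter turn
- nest_large_round: Fixed 84 mm square block of pale wood, 12 mm thick, flat on the bench, with a 62 mm diameter round recess, lined grey, in the middle of its top. The recess is 6 mm deep: its floor is 6 mm above the bench, its rim 12 mm. Origin: centre of the block's underside, on the bench; z up, x and y along its sides. For the round die
- nest_small_square: Fixed 68 mm square block of pale wood, 12 mm thick, flat on the bench, with a 46 x 46 mm square recess, lined grey, in the middle of its top. The recess is 6 mm deep: its floor is 6 mm above the bench, its rim 12 mm. Origin: centre of the block's underside, on the bench; z up, x and y along its sides. For the square die, any quarter turn
- nest_small_round: Fixed 60 mm square block of pale wood, 12 mm thick, flat on the bench, with a 36 mm diameter round recess, lined grey, in the middle of its top. The recess is 6 mm deep: its floor is 6 mm above the bench, its rim 12 mm. Origin: centre of the block's underside, on the bench; z up, x and y along its sides. For the small stake
- jar: Bystander: small closed glass jar with a metal cap, diameter 34 mm, 50 mm high, standing loose on the bench beyond the middle of the work area. Origin: centre of its underside; z up. Must not be pushed or tipped
- burnisher: Bystander: burnisher lying loose at the right of the work area (-y side), wooden handle 100 mm long and 18 mm thick, flat steel blade 75 mm long. Origin: on the bench under the joint of handle and blade; x towards the blade's tip. Must not be pushed
Mind the look-alikes: they are no part of the job. Of the things like the bench_block, leave any that is orange; of the rest the smaller one is meant.

How it is judged:
By the outcome, as a careful person would: the job done as asked, in the order asked, and still so for the second after the job is handed in, with the robot touching nothing.
It also fails if it takes over 122 s, if anything falls off the work surface, if the arm or the gripper's body presses on something with over 40 N, if the wrist force passes 120 N, or if a joint passes its speed limit or range.

## Working session

There is one attempt and no reset: what is moved stays moved. The work goes in short steps, each a Python script; the robot and the scene stay as the last script left them, time stands still between calls to the robot, and variables do not carry over. Pictures are saved under pics/ and viewed, at most 14 in all, crops included, and the job is handed in when it is done.

```bash
mkdir -p pics
python3 - <<'E'
from bench import manip,planner,cams
import cv2,numpy as np
for n in("scene","top"):
    p,d=cams.capture(n); cv2.imwrite(f"pics/{n}0.png",p[:,:,::-1]); np.save(f"pics/{n}0.npy",d)
    m=cams.camera_model(n); print(n,{k:np.round(np.array(v),3).tolist() for k,v in m.items()})
s=manip.get_state();print(s)
E
```

```text
scene {'camera_matrix': [[461.94, 0.0, 327.882], [0.0, 461.94, 248.079], [0.0, 0.0, 1.0]], 'dist': [-0.091, 0.0, 0.0, 0.0, 0.0], 'origin': [1010.347, -726.113, 560.768], 'rotation': [-2.093, -0.587, 0.327]}
top {'camera_matrix': [[588.403, 0.0, 331.091], [0.0, 588.403, 236.229], [0.0, 0.0, 1.0]], 'dist': [-0.003, 0.0, 0.0, 0.0, 0.0], 'origin': [509.026, -66.842, 1458.664], 'rotation': [-2.224, 2.163, -0.074]}
{'t': 0.1, 'joint_pos': array([ 1.2122815 ,  0.60003604, -0.00253508,  1.60002552,  0.00176824,
        0.94289563, -0.07977543]), 'joint_velocities': array([ 0.00107489, -0.00090872, -0.00070222, -0.00122259, -0.00134808,
       -0.00049543, -0.00148571]), 'tau': array([ 6.01697931e-03, -7.66548085e+01,  1.50248397e+00, -2.52935296e+01,
       -5.22910408e-02,  1.35968771e-02,  9.83343762e-05]), 'position': array([ 201.48961618, -695.98203508,  205.96170327]), 'eef_rot': array([-3.10912701e+00, -4.41112919e-01,  4.65310295e-04]), 'contact_force': array([-0.1711331 ,  0.2888823 ,  0.53893357]), 'torque': array([-0.00968163, -0.04926876,  0.04159436]), 'gripper_force': 0.0, 'gripper_width': 93.1540016214588}
```

View pics/top0.png

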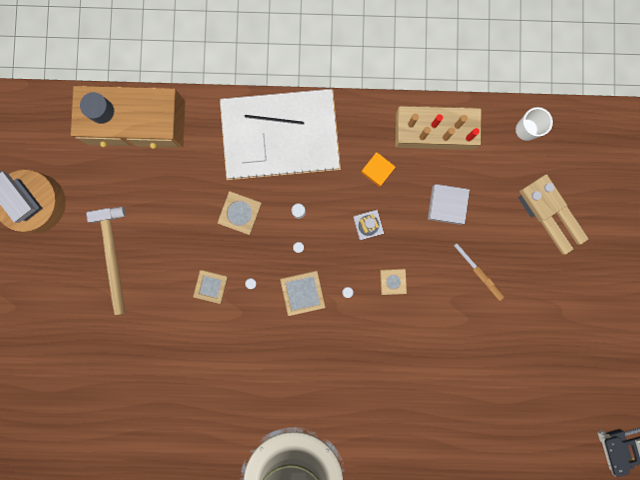

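View pics/scene0.png

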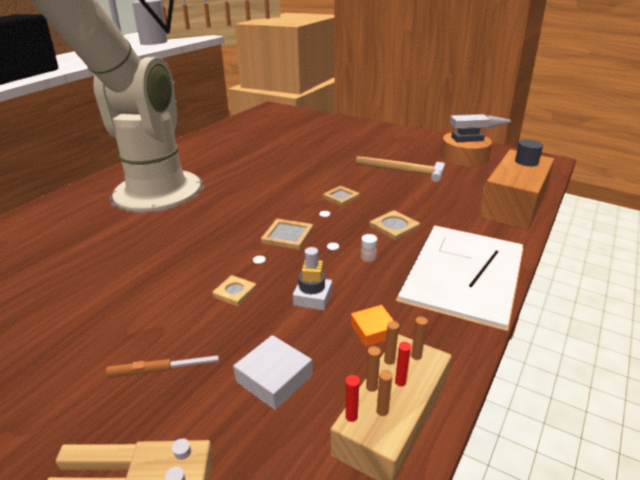

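```bash
cat > h.py <<'E'
from bench import manip,planner,cams
import cv2,numpy as np
from scipy.spatial.transform import Rotation as R
def cloud(n,d):
    m=cams.camera_model(n);K=np.array(m["camera_matrix"],float);v,u=np.indices(d.shape)
    q=cv2.undistortPoints(np.stack([u.ravel(),v.ravel()],1).astype(float)[:,None],K,np.array(m["dist"],float))[:,0]
    P=np.c_[q,np.ones(len(q))]*d.reshape(-1,1)
    r=np.array(m["rotation"],float); M=R.from_rotvec(r).as_matrix() if r.size==3 else r
    return (P@M.T+m["origin"]).reshape(*d.shape,3)
def rect(pts):
    (c,s,a)=cv2.minAreaRect(pts[:,:2].astype(np.float32)); return np.round(c,1),np.round(s,1),round(a%90,1)
def near(P,u,v,r): return P[v-r:v+r+1,u-r:u+r+1].reshape(-1,3)
E
python3 - <<'E'
from h import *
d=np.load("pics/top0.npy");P=cloud("top",d)
for n,(u,v,r) in dict(LS=(302,293,27),LR=(239,213,27),SS=(210,287,22),SR=(394,282,20),jar=(298,210,12),big=(449,204,26),orange=(378,169,20)).items():
    q=near(P,u,v,r);z=q[:,2];b=q[(z>9)]; print(n,*rect(b),"z pct",np.percentile(z,[2,25,50,75,98]).round(1),
      "rec",rect(near(P,u,v,3)),np.median(near(P,u,v,3)[:,2]).round(1))
for u,v in((298,247),(250,284),(347,293)): print(np.median(near(P,u,v,2),0).round(1), np.median(near(P,u,v+10,1),0).round(1))
q=near(P,369,224,20);z=q[:,2]
for lo,hi in((98,115),(68,80),(44,58),(20,32),(98,115)):
    b=q[(z>lo)&(z<hi)];print(lo,len(b),*rect(b),b.mean(0).round(1))
a=cv2.imread("pics/top0.png")[140:260,330:490];b=cv2.imread("pics/scene0.png")[230:410,220:460]
cv2.imwrite("pics/c0.png",np.vstack([cv2.resize(a,(400,300),interpolation=2),cv2.resize(b,(400,300),interpolation=2)]))
E
```

```text
LS [455.5 -10.9] [110.8 109.9] 89.5 z pct [-6.  -0.3  3.3  8.1 16.1] rec (array([455.1,  -8. ]), array([14.9, 15. ]), 1.6) 5.9
LR [617.5  52.4] [293.7 133.2] 72.1 z pct [-5.5 -0.5  2.8  8.5 16.6] rec (array([648. , 153.9]), array([15.5, 16. ]), 0.3) 7.0
SS [466.8  94.4] [ 80.  323.6] 0.8 z pct [-5.8 -0.7  2.6  7.9 16.3] rec (array([463.6, 218.1]), array([14.9, 16.8]), 1.9) 7.4
SR [ 491.7 -173.4] [ 68.7 212.1] 1.5 z pct [-6.5 -0.8  2.1  8.7 16.5] rec (array([ 488.3, -233.6]), array([14.9, 15.6]), 1.9) 6.6
jar [586.2 -21.2] [176.7  31.2] 20.6 z pct [-5.5 -1.6  1.5 18.5 54. ] rec (array([655.2,   5.9]), array([15.8, 14.7]), 2.5) 50.2
big [ 634.8 -239.2] [111.5 411.8] 21.0 z pct [-5.2  0.1  5.3 36.5 42.3] rec (array([ 681.5, -359.7]), array([15.4, 15.6]), 0.5) 37.8
orange [ 659.7 -153.2] [ 73.1 340.2] 71.9 z pct [-5.4 -0.5  2.9 24.6 31.4] rec (array([ 764.4, -186.2]), array([15.5, 16.3]), 87.8) 26.0
[568.1   5.6   2.2] [543.5   5.   -1.3]
[473.5 121.1   0.8] [4.490e+02 1.203e+02 4.000e-01]
[ 458.1 -118.6    3.2] [ 433.3 -119.4   -1.7]
98 86 [ 624.3 -163.9] [23.  22.1] 42.0 [ 624.5 -164.   105.6]
68 112 [ 626.2 -164.3] [34.  34.5] 25.0 [ 625.2 -162.9   74.2]
44 119 [ 623.7 -165.6] [47.5 48.6] 47.4 [ 618.2 -164.7   50.1]
20 241 [ 626.5 -166.5] [60.  60.1] 17.6 [ 627.4 -165.8   26. ]
98 86 [ 624.3 -163.9] [23.  22.1] 42.0 [ 624.5 -164.   105.6]
```

View pics/c0.png

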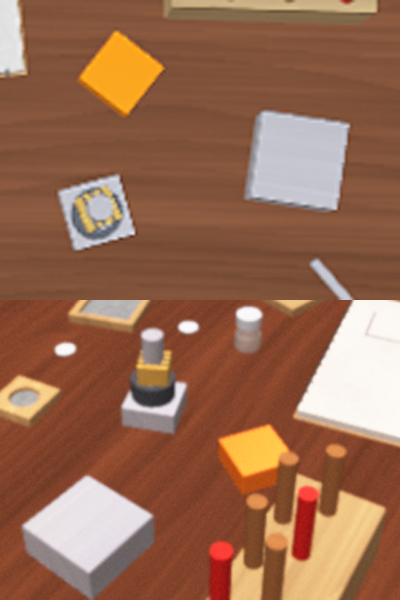

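Candidates for the bench block are grey at the base of the stack (369,224), orange (378,169), and large grey (449,204). The crop confirms that the smaller non-orange one is under the stack (measured 60 mm, top at z=26). Next I refine the nests by colour.

```bash
cat >> h.py <<'E'
def plane(n,uv,z):
    m=cams.camera_model(n);K=np.array(m["camera_matrix"],float)
    q=cv2.undistortPoints(np.asarray(uv,float).reshape(-1,1,2),K,np.array(m["dist"],float))[:,0]
    r=np.array(m["rotation"],float); M=R.from_rotvec(r).as_matrix() if r.size==3 else r
    D=np.c_[q,np.ones(len(q))]@M.T; o=np.array(m["origin"],float)
    return (o+D*((z-o[2])/D[:,2:]))[:,:2]
def blob(img,mask,u,v,r,z,n="top"):
    w=np.zeros(mask.shape,np.uint8);w[v-r:v+r+1,u-r:u+r+1]=mask[v-r:v+r+1,u-r:u+r+1]
    k,l,s,c=cv2.connectedComponentsWithStats(w);i=1+np.argmax(s[1:,4])
    vv,uu=np.nonzero(l==i);p=plane(n,np.c_[uu,vv],z);return p,rect(p)
E
python3 - <<'E'
from h import *
img=cv2.imread("pics/top0.png");h=cv2.cvtColor(img,cv2.COLOR_BGR2HSV).astype(int);H,S,V=h[...,0],h[...,1],h[...,2]
bg=(S>125)&(V<150)
for n,(u,v,r) in dict(LS=(302,293,27),LR=(239,213,26),SS=(210,287,21),SR=(394,282,18)).items():
    print(n,h[v,u],h[v+r,u+r],end=' ')
    p,q=blob(img,(V>150)|(S<80),u,v,r,12);print("outer",*q,p.mean(0).round(1),end=' ')
    p,q=blob(img,(S<75),u,v,r,6);print("recess",*q,p.mean(0).round(1))
u,v=369,224
p,q=blob(img,~bg,u,v,20,26);print("block",*q)
p,q=blob(img,(H>15)&(H<32)&(S>110)&(V>120),u,v,20,74);print("brass",*q,len(p))
cv2.imwrite("pics/c1.png",cv2.resize(img[204:246,348:392],(572,546),interpolation=cv2.INTER_NEAREST))
E
```

```text
LS [104  21 181] [ 11 141 134] outer [455.2  -8.4] [94.2 95.3] 14.0 [455.1  -8.6] recess [455.5  -8.7] [73.1 73.9] 14.0 [455.4  -8.6]
LR [104  22 177] [ 10 140 126] outer [648.7 153.5] [86.4 86.3] 71.7 [648.6 153.6] recess [648.1 154. ] [59.8 59.4] 2.1 [648.6 153.6]
SS [102  22 174] [ 10 139 134] outer [465.6 218.1] [70.1 70.8] 78.1 [465.1 218. ] recess [465.4 218.2] [47.1 47.4] 77.6 [465.2 218.3]
SR [103  20 175] [ 11 141 134] outer [ 489.6 -230.5] [61.2 63.9] 1.6 [ 489.5 -230.7] recess [ 490.7 -231.1] [34.4 34.5] 1.3 [ 489.8 -231. ]
block [ 626.6 -164.5] [64.3 64.6] 16.6
brass [ 620.2 -150.7] [32.9  7. ] 25.3 40
```

View pics/c1.png

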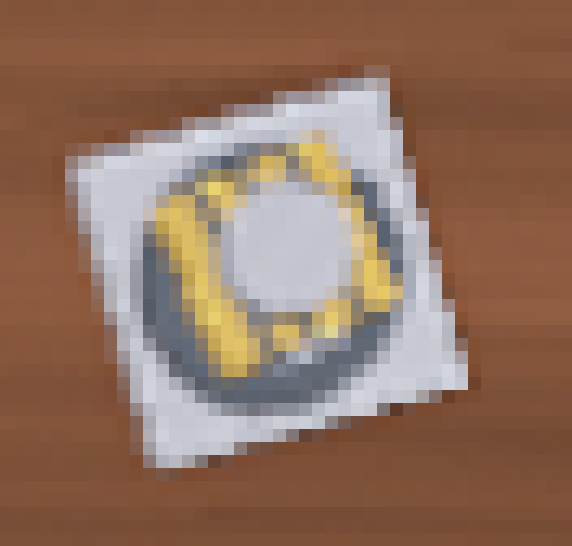

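```bash
cat >> h.py <<'E'
def ori(deg): return (R.from_euler('z',deg,degrees=True)*R.from_euler('x',180,degrees=True)).as_rotvec()
def down_to(x,y,z,o,dz0=1.5,dz1=-2.5,f=2.5):
    manip.move_linear([x,y,z+dz0],o,v=60); manip.hold(.2)
    f0=manip.get_state()["contact_force"][2]
    for k in np.arange(dz0,dz1,-.4):
        manip.move_linear([x,y,z+k],o,v=15); manip.hold(.05); s=manip.get_state()
        if s["contact_force"][2]-f0>f: break
    print("down k",round(k,1),"dF",round(s["contact_force"][2]-f0,1),"z",round(s["position"][2],1))
def job(xy,zb,psi,w,nest,psi2,t,first=False):
    o=ori(psi);o2=ori(psi2);z=zb+t+17; Z=250
    manip.move_to([*xy,Z],o)
    manip.move_linear([*xy,z+50],o,v=250); manip.gripper_to(min(93,w+26)); 
    manip.move_linear([*xy,z],o,v=100); manip.gripper_to(w+6); manip.gripper_to(max(0,w-8))
    s=manip.get_state(); print("grip",round(s["gripper_width"],1),round(s["gripper_force"],1),"pos",s["position"].round(1),"t",round(s["t"],1))
    if abs(s["gripper_width"]-w)>4: raise SystemExit("bad grasp")
    manip.move_linear([*xy,z+4],o,v=30); manip.move_linear([*xy,Z],o,v=150)
    manip.move_linear([*nest,Z],o2,v=250); print("carry w",round(manip.get_state()["gripper_width"],1))
    manip.move_linear([*nest,6+t+17+15],o2,v=150)
    down_to(*nest,6+t+17,o2); manip.gripper_to(w+8); manip.gripper_to(min(93,w+16))
    manip.move_linear([*nest,6+t+17+40],o2,v=80); manip.move_linear([*nest,Z],o2,v=250)
    print("t",round(manip.get_state()["t"],1))
def look(k):
    p,d=cams.capture("top");cv2.imwrite(f"pics/top{k}.png",p[:,:,::-1]);return p[:,:,::-1].copy(),cloud("top",d)
E
python3 - <<'E'
from h import *
job((624.4,-164),74,17,24,(489.7,-230.8),17,10)
img,P=look(1)
q=near(P,369,224,20);z=q[:,2]
for lo,hi in((98,115),(66,82),(44,58),(20,32)):
    b=q[(z>lo)&(z<hi)];print(lo,len(b),*(rect(b) if len(b) else ()))
h=cv2.cvtColor(img,cv2.COLOR_BGR2HSV).astype(int)
p,q=blob(img,(h[...,0]>15)&(h[...,0]<32)&(h[...,1]>60),369,224,20,74);print("brass",*q,len(p))
cv2.imwrite("pics/c2.png",cv2.resize(img[190:310,340:430],(450,600),interpolation=cv2.INTER_NEAREST))
E
```

```text
grip 16.1 0.0 pos [ 624.4 -164.   101. ] t 5.6bad grasp
```

Run:
```python
from h import *
a,d=cams.capture("scene");b,_=cams.capture("top")
cv2.imwrite("pics/c2.png",np.hstack([cv2.resize(a[180:340,220:400],(450,400))[:,:,::-1],cv2.resize(b[180:270,330:410],(350,400))[:,:,::-1]]))
s=manip.get_state();print(s["gripper_width"],s["contact_force"],s["gripper_force"])
```

```text
16.04686835953684 [-0.02372739 -0.01097117  0.40881241] 0.0
```

View pics/c2.png

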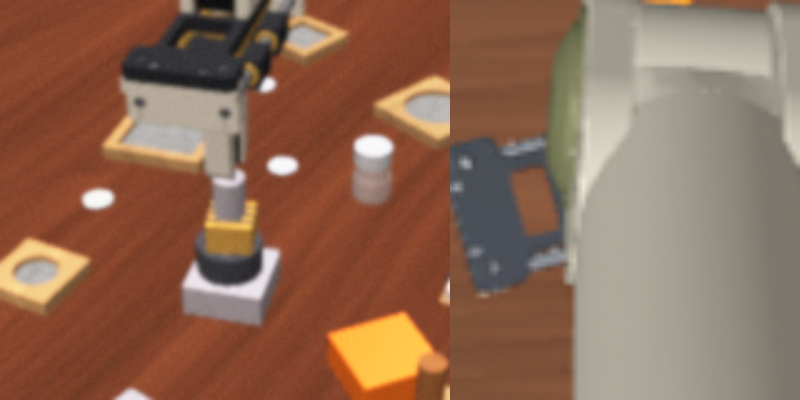

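The gripper closed on air, with its fingers showing behind the stake. I'll compare the two cameras' positions for the stake and the fingers.

Run:
```python
from h import *
for n in("scene","top"): print(n,cams.camera_model(n))
d0=np.load("pics/scene0.npy");P=cloud("scene",d0)
for u,v in((312,252),(312,250),(369,240),(313,292),(288,233),(395,222),(374,322),(232,290)): print((u,v),np.median(near(P,u,v,1),0).round(1))
print("table",np.median(near(P,200,330,4),0))
a,d=cams.capture("scene");P1=cloud("scene",d);
for u,v in ((309,240),(310,232),(312,262),(312,255),(290,225),(313,292)): print((u,v),np.median(near(P1,u,v,1),0).round(1))
print(manip.get_state()["position"],manip.get_state()["joint_pos"])
cv2.imwrite("pics/c3.png",cv2.resize(a[190:310,250:370],(600,600))[:,:,::-1])
```

```text
scene {'camera_matrix': array([[461.93989169,   0.        , 327.88152857],
       [  0.        , 461.93989169, 248.07897018],
       [  0.        ,   0.        ,   1.        ]]), 'dist': array([-0.09120781,  0.        ,  0.        ,  0.        ,  0.        ]), 'origin': array([1010.34710883, -726.11254744,  560.76773195]), 'rotation': array([-2.09343737, -0.58739838,  0.32650386])}
top {'camera_matrix': array([[588.40296786,   0.        , 331.09107866],
       [  0.        , 588.40296786, 236.22947252],
       [  0.        ,   0.        ,   1.        ]]), 'dist': array([-0.0029829,  0.       ,  0.       ,  0.       ,  0.       ]), 'origin': array([ 509.02635429,  -66.84239205, 1458.66379074]), 'rotation': array([-2.22444107,  2.16328968, -0.07370448])}
(312, 252) [ 629.3 -166.6  104.8]
(312, 250) [ 625.5 -161.1  104.9]
(369, 240) [659.1  -1.8  49.2]
(313, 292) [ 639.9 -184.3   30.7]
(288, 233) [456.4  -6.9   4.7]
(395, 222) [645.1 164.3   4.7]
(374, 322) [ 768.7 -192.7   25.6]
(232, 290) [ 485.8 -235.6    6.2]
table [ 506.19185154 -343.87783256   -0.74185774]
(309, 240) [ 636.5 -185.8  142.9]
(310, 232) [ 676.2 -239.7  199. ]
(312, 262) [ 633.8 -174.3   88.9]
(312, 255) [ 632.9 -173.4  103.4]
(290, 225) [ 646.2 -248.4  206.6]
(313, 292) [ 640.5 -184.9   31.7]
[ 624.38399872 -164.02324744  100.96898991] [ 0.24770432  0.62925734 -0.11989428  1.87087634  0.1169003   0.64820297
 -1.21679183]
```

View pics/c3.png

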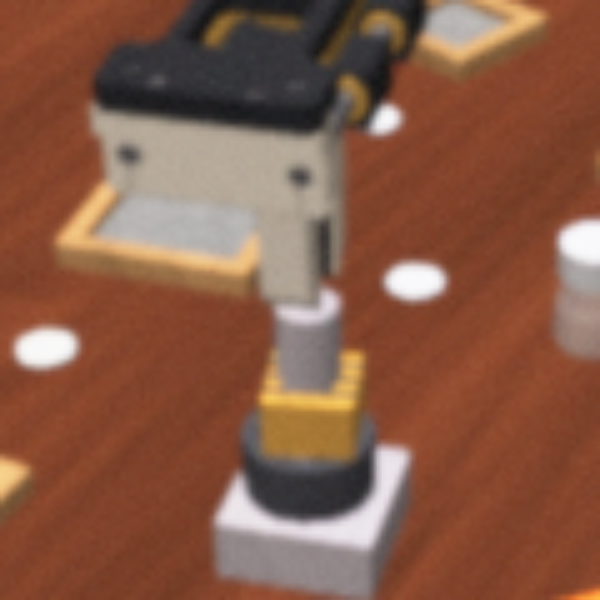

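Run:
```python
from h import *
a,d=cams.capture("scene");P=cloud("scene",d)
for v in range(236,262,2): print(v,[ (P[v,u].round(0).astype(int).tolist() if d[v,u] else 0) for u in(304,307,310,313,316)])
s=manip.get_state();print(s["position"],s["eef_rot"],R.from_rotvec(s["eef_rot"]).as_matrix().round(3).tolist())
```

```text
236 [[629, -189, 150], [633, -186, 149], [639, -185, 151], [635, -171, 142], [629, -153, 130]]
238 [[630, -190, 147], [633, -187, 146], [638, -184, 146], [636, -172, 139], [629, -153, 126]]
240 [[627, -187, 140], [633, -187, 142], [638, -185, 143], [634, -171, 133], [630, -155, 124]]
242 [[627, -188, 137], [633, -187, 138], [638, -185, 138], [636, -174, 132], [629, -153, 118]]
244 [[627, -188, 132], [633, -187, 134], [638, -185, 134], [636, -173, 127], [629, -154, 115]]
246 [[627, -188, 129], [633, -188, 131], [639, -187, 132], [637, -174, 124], [536, -14, 0]]
248 [[627, -188, 124], [633, -187, 126], [638, -186, 127], [636, -174, 119], [540, -20, -1]]
250 [[626, -187, 119], [631, -185, 120], [637, -184, 121], [636, -174, 115], [632, -159, 105]]
252 [[614, -171, 102], [622, -172, 105], [626, -169, 105], [631, -166, 105], [635, -164, 105]]
254 [[615, -172, 99], [626, -178, 106], [630, -175, 105], [634, -171, 104], [636, -166, 102]]
256 [[534, -58, -2], [625, -177, 101], [630, -174, 101], [635, -172, 101], [637, -167, 99]]
258 [[539, -66, -1], [624, -176, 95], [631, -177, 99], 0, [637, -167, 95]]
260 [[542, -70, -2], [625, -177, 92], [631, -177, 94], [634, -172, 92], [637, -167, 90]]
[ 624.38622362 -164.00614787  100.99052311] [-3.10708873e+00 -4.64304234e-01  3.12466391e-05] [[0.956, 0.292, -0.0], [0.292, -0.956, 0.0], [-0.0, -0.0, -1.0]]
```

The fingers are centred, but their tips are at z≈117 rather than the 84 implied by the reported TCP, about 33 mm too high. I'll check whether this depends on the opening or on the height.

Run:
```python
from h import *
o=ori(17);d=np.array([-.292,.956]);e=np.array([.956,.292])
def tip(lab):
    a,dd=cams.capture("scene");P=cloud("scene",dd).reshape(-1,3)[dd.ravel()>0];s=manip.get_state();r=P[:,:2]-s["position"][:2]
    near=(abs(r@e)<9)&(abs(r@d)<75)&(P[:,2]>108)&(P[:,2]<s["position"][2]+60); q=r[near]@d;zz=P[near,2]
    i=q<-8
    print(lab,"w",round(s["gripper_width"],1),"posz",round(s["position"][2],1),"tip -side",np.percentile(zz[i],[0.5,2,5]).round(1) if i.sum() else None,"back",np.percentile(q,[1,99]).round(1),i.sum())
manip.move_linear([624.4,-164,200],o,v=150);tip("a")
for w in(34,60,93): manip.gripper_to(w);tip("b")
manip.move_linear([624.4,-164,250],o,v=150);tip("c")
```

```text
a w 15.8 posz 198.9 tip -side [211.4 212.2 215.1] back [-27.2  18.1] 320
b w 34.0 posz 200.0 tip -side [211.9 213.3 216.2] back [-35.9  29.6] 326
b w 60.0 posz 200.0 tip -side [211.3 212.8 216.1] back [-48.8  42.3] 336
b w 93.3 posz 200.0 tip -side [211.2 212.8 216.2] back [-64.8  54.6] 346
c w 92.9 posz 249.2 tip -side [261.5 263.2 265.7] back [-64.8  58. ] 373
```

The offset is constant: the tips are about 14 mm behind the reported TCP. I'll get the exact value with a gentle guarded touch on bare bench.

Run:
```python
from h import *
o=ori(17);x,y=545,-100
manip.move_linear([x,y,200],o,v=300);manip.gripper_to(5)
manip.move_linear([x,y,10],o,v=150);manip.move_linear([x,y,-6],o,v=40)
manip.hold(.2);f0=manip.get_state()["contact_force"][2]
for z in np.arange(-7,-24,-.7):
    manip.move_linear([x,y,z],o,v=20);manip.hold(.05);s=manip.get_state();f=s["contact_force"][2]-f0
    if f>2.5:break
print(z,f,s["position"],s["t"]); manip.move_linear([x,y,30],o,v=80)
```

```text
-11.900000000000002 5.194559073176284 [ 545.0493682  -100.02586273  -11.54072455] 15.8
```

The tip is at reported z + 11.5, so I'll use −11.5 in place of +17.

```bash
sed -i 's/t+17/t-11.5/g' h.py
python3 - <<'E'
from h import *
manip.gripper_to(50)
job((624.4,-164),74,17,24,(489.7,-230.8),17,10)
img,P=look(1)
q=near(P,369,224,20);z=q[:,2]
for lo,hi in((98,115),(66,82),(44,58),(20,32)):
    b=q[(z>lo)&(z<hi)];print(lo,len(b),*(rect(b) if len(b) else ()))
h=cv2.cvtColor(img,cv2.COLOR_BGR2HSV).astype(int)
p,q=blob(img,(h[...,0]>15)&(h[...,0]<32)&(h[...,1]>60),369,224,20,74);print("brass",*q,len(p))
cv2.imwrite("pics/c4.png",cv2.resize(img[190:310,340:430],(450,600),interpolation=cv2.INTER_NEAREST))
E
```

```text
grip 22.1 30.0 pos [ 624.4 -164.    72.5] t 20.7
carry w 22.0
down k -0.5 dF 8.0 z 4.4
t 29.6
98 0
66 205 [ 626.  -164.3] [33.6 34.4] 25.0
44 119 [ 624.  -165.8] [47.5 48.8] 47.6
20 245 [ 626.7 -166.7] [60.1 60.2] 17.1
brass [ 626.5 -162.6] [34.9 36. ] 27.9 206
```

View pics/c4.png

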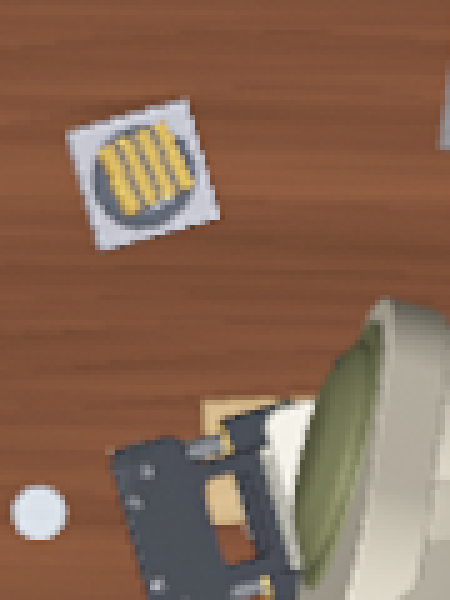

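Stake released at the small round nest, and the stack is undisturbed. Next is the square die.

Run:
```python
from h import *
job((626,-164.2),50,26,34,(465.3,218.1),-12,9)
img,P=look(2)
q=near(P,369,224,20);z=q[:,2]
for lo,hi in((66,82),(40,60),(20,32)):
    b=q[(z>lo)&(z<hi)];print(lo,len(b),*(rect(b) if len(b) else ()))
q=near(P,394,282,9);b=q[q[:,2]>25];print("stake",rect(b),np.median(b[:,2]))
cv2.imwrite("pics/c5.png",cv2.resize(img[190:310,340:430],(450,600),interpolation=cv2.INTER_NEAREST))
```

```text
grip 33.6 30.0 pos [ 626.  -164.2   47.5] t 33.1
carry w 33.8
down k -0.5 dF 7.2 z 3.4
t 43.2
66 0
40 340 [ 623.8 -165.4] [47.7 49.1] 46.5
20 248 [ 626.5 -166.6] [60.  60.5] 17.1
stake (array([ 493.7, -154.2]), array([176. ,  22.2]), 87.2) 37.922345107636374
```

View pics/c5.png

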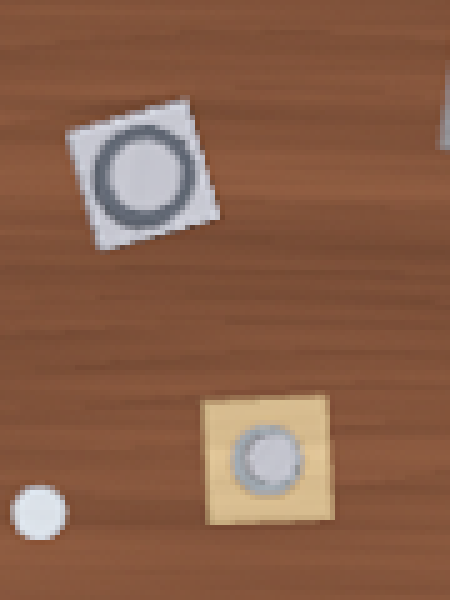

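The stake is in its recess with its top at z=38. Next come the round die and the bench block.

Run:
```python
from h import *
job((623.9,-165.4),26,17,50,(648.5,153.6),17,9)
img,P=look(3)
q=near(P,369,224,20);z=q[:,2];b=q[(z>18)&(z<34)];r=rect(b);print("block",*r,len(b),(z>40).sum())
if (z>40).sum()==0 and abs(r[0][0]-626.5)<5 and abs(r[2]-17)<5:
    job(tuple(map(float,r[0])),0,17,60,(455.2,-8.5),14,9)
    manip.move_linear([545,-330,250],ori(17),v=250)
    img,P=look(4);a,_=cams.capture("scene");print(manip.get_state()["t"])
    for n,(u,v,k) in dict(LS=(302,293,9),LR=(239,213,7),SS=(210,287,5),SR=(394,282,2)).items():
        print(n,np.median(near(P,u,v,k)[:,2]).round(1))
    cv2.imwrite("pics/c6.png",np.vstack([cv2.resize(img[180:330,180:420],(480,300)),cv2.resize(a[150:330,190:450][:,:,::-1],(480,300))]))
```

```text
grip 48.3 30.0 pos [ 623.9 -165.4   23.5] t 47.8
carry w 48.2
down k -0.5 dF 9.2 z 3.5
t 57.7
block [ 626.5 -166.4] [60.1 59.9] 17.0 596 8
```

Run:
```python
from h import *
img,P=look(5);q=near(P,369,224,20);print(q[q[:,2]>40].round(0)[:8])
cv2.imwrite("pics/c6a.png",cv2.resize(img[180:330,180:420],(640,400)))
```

```text
[[ 509.  -67. 1459.]
 [ 509.  -67. 1459.]
 [ 509.  -67. 1459.]
 [ 509.  -67. 1459.]
 [ 509.  -67. 1459.]
 [ 509.  -67. 1459.]
 [ 509.  -67. 1459.]
 [ 509.  -67. 1459.]]
```

View pics/c6a.png

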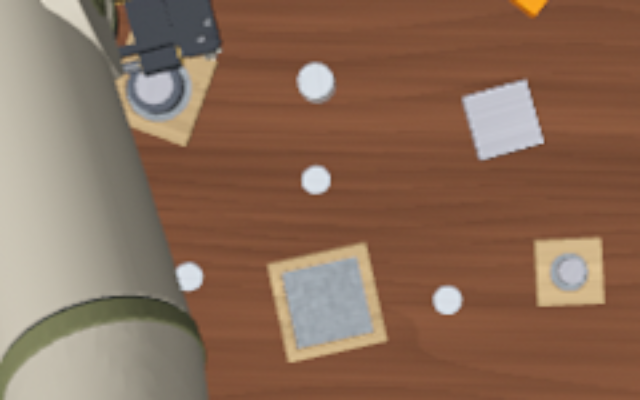

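Those 8 pixels were only missing depth readings, and the block stands bare at (503,120) in the crop. Next I move it.

Run:
```python
from h import *
job((626.5,-166.4),0,17,60,(455.2,-8.5),14,9)
manip.move_linear([545,-330,250],ori(17),v=300)
img,P=look(4);a,_=cams.capture("scene");print(manip.get_state()["t"])
for n,(u,v,k) in dict(LS=(302,293,9),LR=(239,213,7),SS=(210,287,5),SR=(394,282,2)).items():
    print(n,np.median(near(P,u,v,k)[:,2]).round(1))
cv2.imwrite("pics/c6.png",np.vstack([cv2.resize(img[180:330,180:420],(480,300)),cv2.resize(a[150:330,190:450][:,:,::-1],(480,300))]))
```

```text
grip 59.8 30.0 pos [ 626.5 -166.4   -2.5] t 62.0
carry w 59.1
down k -0.5 dF 12.3 z 3.4
t 71.7
73.1083
LS 32.2
LR 30.1
SS 29.6
SR 37.9
```

View pics/c6.png

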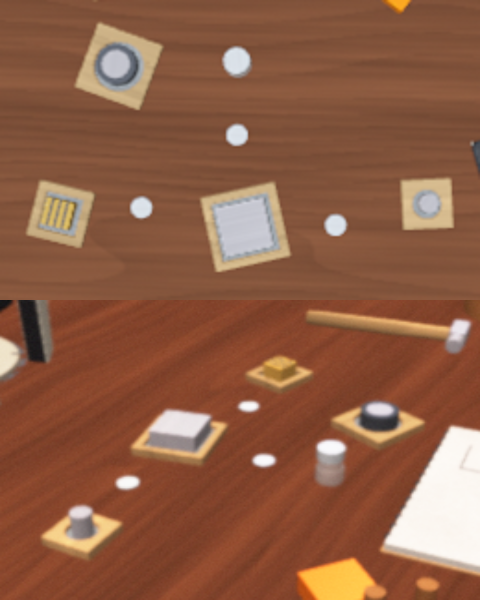

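All four tools are seated. The tops measure 32, 30, 30 and 38 mm, as expected, and the jar is untouched.

```bash
python3 -c "
from bench import manip
print(manip.hand_in())"
```

```text
the job is handed in; nothing more can be done
None
```

All four tools are seated flat in their matching nests, with the jar, burnisher and look-alike blocks never touched, and the job was handed in at about 73 s.

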